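# Knock the stuck push block out of its nest and tray it

## Task

The beech push block is stuck fast, flush in its pocket in the knock-out nest. Press the nest's lever down steadily and gently until you feel the knock-out rod come up against its stop - a careful hand's push is enough, do not force it - then take the raised block out and lay it flat, grooved face up, in the empty bay of the wooden tray beside its mate, and let go. Leave the other things on the bench as they are.

Things in the scene. Friction and masses are not known exactly. Their poses are not given: they have to be found in the camera images.
- nest: Knock-out nest fixed to the bench: dark steel base 210 x 116 x 12 mm, two grey side cheeks, on them an aluminium nest plate 150 x 96 mm (its x, y), underside 95 mm, top 125 mm above the bench. Two sprung pads in the +y wall of its pocket, 4 to 12 mm above the pocket floor, nip the block. Origin: on the bench, straight below the rod; z up; the lever sticks out towards the nest's -x
- pocket (a point): centre of the nest's pocket at the level of the nest plate's top face (125 mm above the bench), axes as the nest. The pocket is 122 x 46 x 22 mm deep, long side along the nest's x; the knock-out rod comes up through a hole in the middle of its floor
- lever: knock-out lever: dark steel bar 20 mm wide, 12 mm thick, with a press pad whose top is 14 mm above the bar's mid-plane. Origin: on its pivot pin, 45 mm from the rod's axis towards the nest's -x, 62 mm above the bench; turns about the nest's y; its own -x axis runs from pivot to pad. A stiff washer keeps it wherever it is left. At first it slopes up by about 0.2 rad. A push of over 30 N bends it
- lever_pad (a point): centre of the top face of the lever's round press pad, 36 mm across, 115 mm from the pivot; at first about 100 mm above the bench. Up to 21 mm idle travel (under 4 N), then the stuck block resists (6 to 14 N here) until past the side pads, where the push falls off, then the rod meets its hard stop, the pad 45 to 70 mm below its start: where exactly hangs on a hidden adjusting screw
- rod_tip (a point): centre of the top face of the steel knock-out rod, 12 mm thick with a 34 mm flat round head, upright on the nest's z axis under the block; at rest 101.5 mm above the bench, just under the pocket floor (103 mm). Its stroke is 18 mm up to the stop, where the block's top stands 16.5 mm proud of the nest plate; it moves 1 mm for about 2.6 mm of the press pad
- block: the stuck push block: plain beech, 120 x 44 x 22 mm (x, y, z), 85 g, with five cross grooves and the mark of a hanging hole on its top face. Origin: centre of its underside, z up through the grooved face. At the start it lies in the pocket, top flush with the nest plate, long side along the nest's x
- tray: low wooden tray, 162 x 178 mm (x, y), floor 4 mm thick, rims and middle divider 6 mm thick and 12 mm high above the bench, fixed; two bays of 150 x 80 mm side by side in y. Origin: centre of the underside; z up
- empty_bay (a point): centre of the floor of the tray's empty bay (on the tray's +y side), 4 mm above the bench; axes as the tray, the bay's 150 mm side along x
- mate: a second, equal beech push block, already lying in the tray's other bay; to be left alone. Origin: centre of its underside
- switch_box: black toggle switch box, 75 x 60 x 45 mm with a small steel toggle up to 77 mm; bystander. Origin: centre of its underside
- hex_keys: hex key set standing in a grey plastic holder, 34 x 100 mm, up to 100 mm high; bystander. Origin: centre of its underside
- shells: two stacked grey hard shells of sanding sponges, 118 x 70 x 53 mm; bystander. Origin: centre of its underside
- screw_tin: round metal tin, 78 mm across, 56 mm high; bystander. Origin: centre of its underside
- try_square: try square lying on the bench, dark wooden stock 90 mm, steel blade 150 mm; bystander. Origin: centre of the stock's underside
There are look-alikes about, which are no part of the job. What is shaped like the block but green or yellow is not meant.

How it is judged:
By the outcome, as a careful person would: the job done as asked, in the order asked, and still so for the second after the job is handed in, with the robot touching nothing.
It also fails if it takes over 67 s, if anything falls off the work surface, if the arm or the gripper's body presses on something with over 40 N, if the wrist force passes 120 N, or if a joint passes its speed limit or range.

## Robot

A 6-joint arm with a two-finger parallel gripper is mounted at the origin on the work surface. World frame = base frame: x ahead of the robot, y to its left, z up, the work surface at z = 0. Lengths are in mm, angles in rad, forces in N, time in s.
With the tool pointing down it reaches from about 300 to 775 mm from the base axis. Payload 14.6 kg.
Tool frame: the origin (TCP) lies at the very end of the fingers, on their centre line; the grasp point (between the pads) lies manip.grasp_offset behind it (manip.grasp_offset is the distance from the TCP to the grasp point, in mm); z points along the fingers, y is the direction in which the jaws open and shut (so a half turn about z gives the same grasp; the last joint's range is limited). The gripper opens to 94 mm and grips with 3 to 60 N. Pads are 16 mm wide; open, the fingers measure 119 mm over their backs; the gripper's body (75 mm by 177 mm) begins 78 mm behind the grasp point.
Start: joints at [1.261, 0.3, 1.521, -0, 1.321, -0.067], TCP at [132.23, 533.858, 205.446] pointing down, gripper open.
Joint ranges: [-3.03, 3.03], [-0.79, 2.21], [0.23, 2.52], [-1.04, 4.18], [0, 3.07], [-2.55, 2.55]. Speed limits (rad/s): [2.22, 2.22, 2.57, 3.14, 3.14, 3.14].

## Interface

Orientations are given as [roll, pitch, yaw] about the fixed x, y, z axes, in that order (R = Rz(yaw) Ry(pitch) Rx(roll)).
In Python, from cell import manip gives the robot as it stands.
- The arm moves only by the tool send_rows, never from a script. Its argument "commands" is a list of rows, each a list of 2 entries, a list of its own where there are three numbers: the shift along the tool's x, y, z in m, then the turn about the tool's z in rad. A call has exactly 8 rows; each row is the pose to reach, as a shift and turn from the pose commanded when the call began, along the tool's axes at that moment; what a row does not reach only later rows make up. A row lasts 1/12 s, in which the tool goes at most 41.7 mm and 7.16 degrees, less where a joint would pass 70% of its speed; a pose out of reach is approached as far as the arm can. A call with a gripper value outside its range is refused whole. "hand" is the closure, from -1 (fully open) to 1 (shut), so that 0 is half open, set as the call begins (left out, the last holds). The fingers move at their own pace and stop on an object; "force" is the grip in N (left out, the last holds). Time passes only in rows, so rows that repeat a pose let the fingers close, or fill a call up. It gives the time, the measured TCP pose, the force and the opening at its end, in the units of the state.
- manip.read_state(): the state, without advancing time (a new reading comes with each control period).
- manip.camera(name): name is "scene" or "side" or "wrist"; returns the picture (420x560x3 uint8, red, green, blue); there is no depth.
- manip.camera_model(name): a dict with "K" (3x3 intrinsics, pixels), "k1" (the pictures are not rectified: a ray, as slopes to the right and down, at radius r is drawn at 1 + k1 r^2 times it, then the intrinsics apply), "eye" and "attitude" of the camera in the world; the wrist camera has in their place "mount" (4x4, takes a point from camera to tool coordinates, whose origin is the TCP and whose axes are the flange's). Camera axes: x right, y down, z forward; pixel columns grow to the right and rows downward; lengths in mm; the calibration is good to about 2 mm. A picture is of the moment at which its call begins: read the wrist's pose just before it. camera_model takes no time and is no camera call.
- manip.sign_off(): hands the job in, once; it reports no verdict.
The state is a dict: "clock": time; "joints": joint angles; "qd": joint speeds; "effort": joint torques, N m; "eef_pos": TCP position; "eef_rot": TCP orientation; "wrist_force": force on the tool from outside, world axes, zero at the start; "moment": the same for the moment, N m; "finger_gap": finger opening in mm.
Only numpy, scipy, OpenCV 4.12 (cv2) and the standard library are available. Lean on these libraries where they do the work, as an engineer would, in place of code of your own. Each camera call takes 0.05 s, during which the arm holds its last target.

## Working session

There is one attempt and no reset: what is moved stays moved. The work goes in short steps, Python scripts to look and compute and a tool call to move; the robot and the scene stay as the last step left them, time stands still between calls to the robot, and variables do not carry over. Pictures are saved under pics/ and viewed, and the job is handed in when it is done.

Besides the shell and the picture viewer there is one more tool, called after "Call:" in YAML: its name, and indented under it one key for each argument. send_rows: Moves the arm, as the interface text tells. Its arguments: {"type":"object","properties":{"commands":{"type":"array","items":{"type":"array"}},"hand":{"type":"number"},"force":{"type":"number"}},"required":["commands"]}

```bash
ls; mkdir -p pics
python3 - <<'E'
from cell import manip
import cv2,json
s=manip.read_state()
print({k:(v if not hasattr(v,'tolist') else v.tolist()) for k,v in s.items()})
print(manip.grasp_offset)
for n in ["scene","side","wrist"]:
    print(n,manip.camera_model(n))
    cv2.imwrite(f"pics/{n}0.png",manip.camera(n)[:,:,::-1])
E
```

```text
pics
{'clock': 0.0, 'joints': [1.261420583401043, 0.3004222407925438, 1.5216148215150005, -1.161116795223215e-05, 1.3207177511991335, -0.06661534230432975], 'qd': [4.230543998072221e-05, 0.0004192489579227548, -0.00029928070491075777, 0.0013897328475440296, -0.0010197390819084843, -0.0013669759801432759], 'effort': [0.00040613570490677375, -53.180251121520996, -35.274893045425415, 0.07087094010785222, 0.02434734720736742, -9.911444976751227e-05], 'eef_pos': [132.13873344823386, 533.6007067401251, 204.89886578435937], 'eef_rot': [-3.140432322659867, -6.613873174132756e-05, 2.8988350941989007], 'wrist_force': [0.08903194328172104, 0.4820032972150621, -0.22360771330104373], 'moment': [0.046845368044688106, -0.051523040244969474, -0.004497468067672795], 'finger_gap': 93.77012701487078}
18.8
scene {'K': array([[532.56958401,   0.        , 273.28551137],
       [  0.        , 532.56958401, 207.88095918],
       [  0.        ,   0.        ,   1.        ]]), 'k1': -0.06966775538235977, 'eye': array([1359.35888208, -591.98568994, 1348.35913004]), 'attitude': array([-2.48198829,  0.01216308,  
[... 178 characters left out ...]
, 'k1': -0.020166301525903187, 'eye': array([  177.58729119, -1023.71245501,   844.80260498]), 'attitude': array([-2.18789946,  0.0050206 , -0.37038414])}
wrist {'K': array([[349.6515311 ,   0.        , 273.62740313],
       [  0.        , 349.6515311 , 207.98056961],
       [  0.        ,   0.        ,   1.        ]]), 'k1': -0.03793912519377779, 'mount': array([[ 9.94234528e-04, -9.66324369e-01, -2.57325135e-01,
         7.56854677e+01],
       [ 9.99999489e-01,  1.00806710e-03,  7.81665341e-05,
        -8.19785098e-02],
       [ 1.83866776e-04, -2.57325081e-01,  9.66324877e-01,
        -1.79468839e+02],
       [ 0.00000000e+00,  0.00000000e+00,  0.00000000e+00,
         1.00000000e+00]])}
```

View pics/scene0.png

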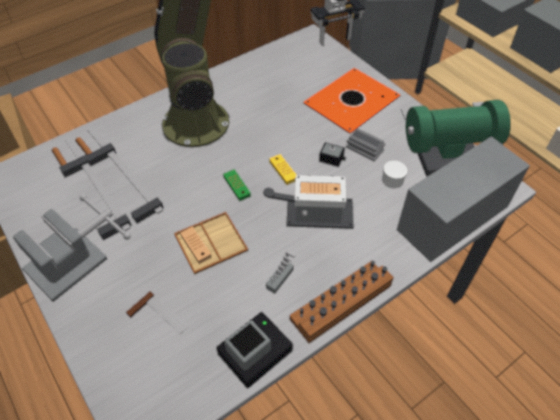

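View pics/side0.png

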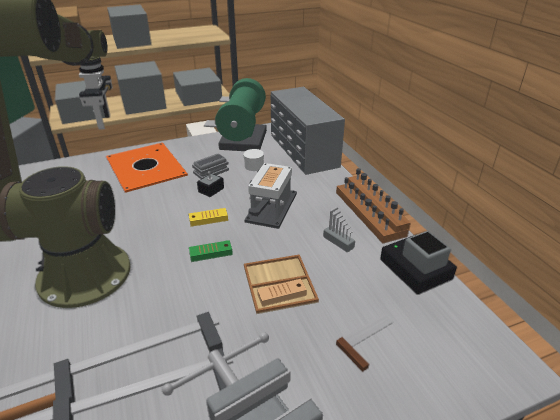

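View pics/wrist0.png

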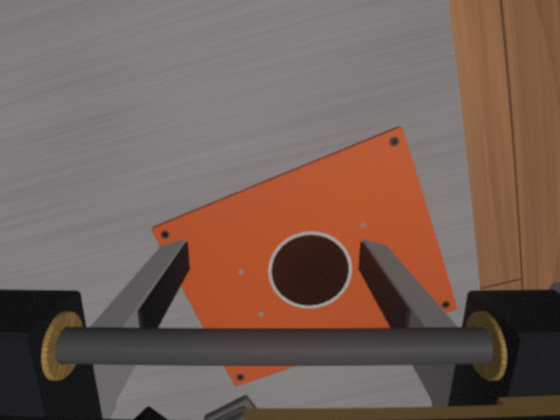

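The scene camera shows the nest with the block near pixel (320,190), the lever pad near (268,192), and the tray near (211,242) with the mate in its lower-left bay. Green and yellow decoys lie at (237,184) and (283,168). I'll write the helpers and make enlarged crops.

```bash
cat > h.py <<'E'
import numpy as np, cv2
from scipy.spatial.transform import Rotation as Ro
from scipy.optimize import least_squares
from cell import manip
def cam(n,st=None):
    m=manip.camera_model(n)
    if 'eye' in m: return m['K'],m['k1'],Ro.from_euler('xyz',m['attitude']).as_matrix(),np.array(m['eye'])
    T=np.array(m['mount']);R=Ro.from_euler('xyz',st['eef_rot']).as_matrix()
    return m['K'],m['k1'],R@T[:3,:3],R@T[:3,3]+np.array(st['eef_pos'])
def proj(c,P):
    K,k,R,e=c; p=(np.atleast_2d(P)-e)@R; s=p[:,:2]/p[:,2:]; r2=(s**2).sum(1,keepdims=True)
    s=s*(1+k*r2); return s*[K[0,0],K[1,1]]+[K[0,2],K[1,2]]
def ray(c,uv):
    K,k,R,e=c; d=(np.array(uv,float)-[K[0,2],K[1,2]])/[K[0,0],K[1,1]]; s=d.copy()
    for _ in range(20): s=d/(1+k*(s@s))
    return e,R@np.array([s[0],s[1],1])
def atz(c,uv,z):
    e,d=ray(c,uv); return e+d*(z-e[2])/d[2]
def crop(img,x,y,w,h,f,name):
    o=cv2.resize(img[y:y+h,x:x+w],None,fx=f,fy=f,interpolation=cv2.INTER_CUBIC)
    cv2.imwrite(name,o)
def posefit(obs,z,x0):
    # obs: list of (cam, [local pts], [pixels]); pose x,y,yaw on bench
    def f(q):
        c,s=np.cos(q[2]),np.sin(q[2]);M=np.array([[c,-s,0],[s,c,0],[0,0,1]])
        return np.concatenate([(proj(cm,np.array(L)@M.T+[q[0],q[1],z])-np.array(px)).ravel() for cm,L,px in obs])
    r=least_squares(f,x0); return r.x,np.round(r.fun.reshape(-1,2),1)
E
python3 - <<'E'
from h import *
s=cv2.imread('pics/scene0.png');d=cv2.imread('pics/side0.png')
crop(s,255,165,110,70,7,'pics/s_nest.png');crop(s,165,205,90,70,8,'pics/s_tray.png')
crop(d,235,155,75,75,8,'pics/d_nest.png');crop(d,235,250,95,70,8,'pics/d_tray.png')
E
```

```text
(no output)
```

View pics/s_nest.png

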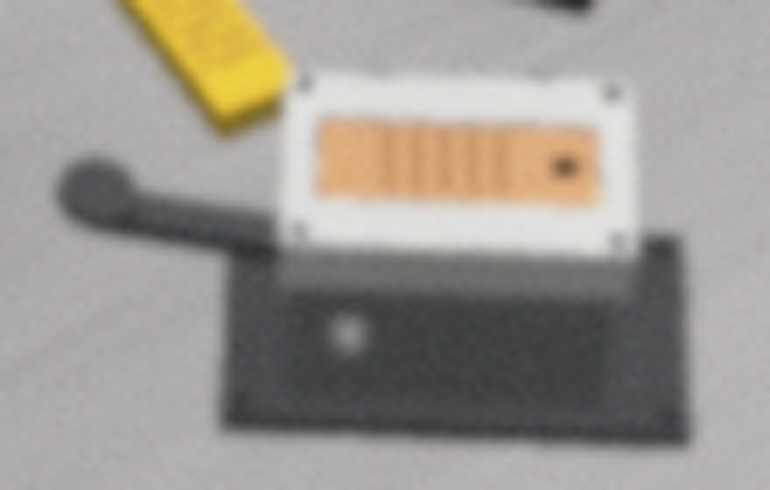

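View pics/s_tray.png

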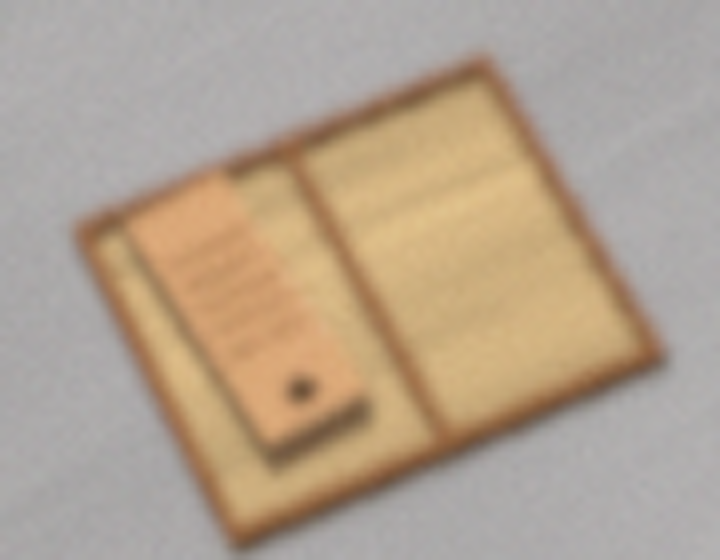

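View pics/d_nest.png

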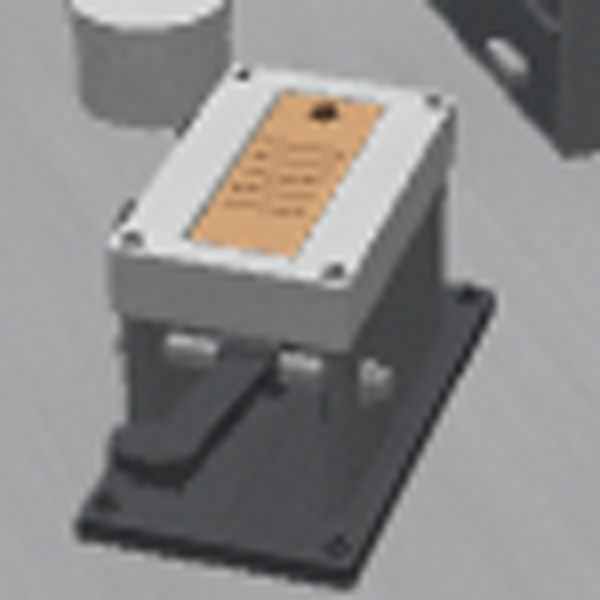

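View pics/d_tray.png

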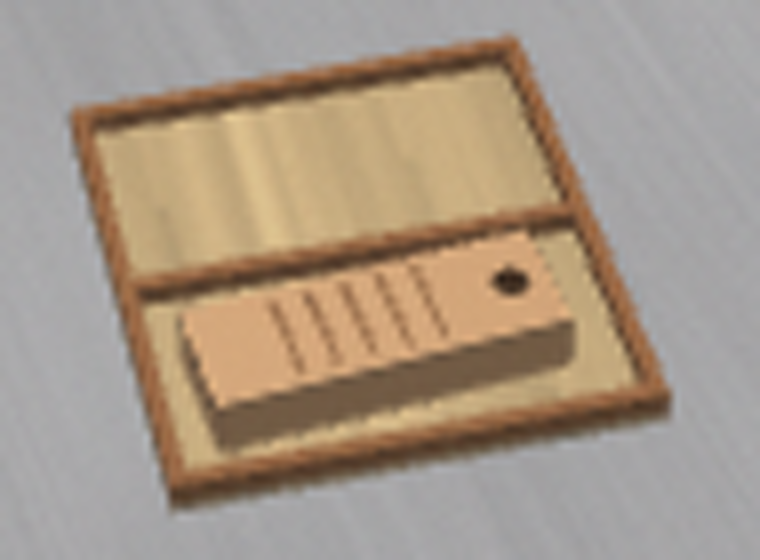

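```bash
cat > fit0.py <<'E'
from h import *
def un(p,f,o): return (np.array(p,float)+.5)/f-.5+np.array(o)
cs,cd=cam('scene'),cam('side')
def rect(a,b,z): return [[-a,b,z],[a,b,z],[a,-b,z],[-a,-b,z]]
pl=rect(75,48,125); bl=rect(60,22,125)
sp=un([(287,72),(632,78),(634,250),(279,250)],7,(255,165)); sb=un([(317,122),(600,125),(600,205),(318,197)],7,(255,165))
dp=un([(108,245),(232,65),(457,100),(350,290)],8,(235,155)); db=un([(185,235),(278,90),(385,103),(295,255)],8,(235,155))
x0=[*atz(cs,sp.mean(0),125)[:2],0]
print('guess',x0, atz(cd,dp.mean(0),125))
for n,o in dict(plate=[(cs,pl,sp),(cd,pl,dp)],block=[(cs,bl,sb),(cd,bl,db)],scene=[(cs,pl,sp)],side=[(cd,pl,dp)]).items():
    best=min((posefit(o,0,[x0[0],x0[1],a]) for a in (0,1.5,3,-1.5)),key=lambda r:(r[1]**2).sum()); print(n,best[0],best[1].tolist())
tr=rect(81,89,12)
st=un([(485,60),(662,360),(235,538),(80,230)],8,(165,205)); dt=un([(75,108),(515,40),(668,392),(172,492)],8,(235,250))
x0=[*atz(cs,st.mean(0),12)[:2],0]
for n,o in dict(tray=[(cs,tr,st),(cd,tr,dt)],ts=[(cs,tr,st)],td=[(cd,tr,dt)]).items():
    best=min((posefit(o,0,[x0[0],x0[1],a]) for a in (0,1.5,3,-1.5)),key=lambda r:(r[1]**2).sum()); print(n,best[0],best[1].tolist())
# pad
print('pad',atz(cs,un((97,190),7,(255,165)),100),atz(cd,un((150,450),8,(235,155)),100))
E
python3 fit0.py
```

```text
guess [np.float64(597.9309910018176), np.float64(103.31547365577842), 0] [590.81553498 103.84228504 125.        ]
plate [594.37516788 105.45217281   0.90488055] [[-0.4, -0.8], [-0.5, -0.3], [0.3, -0.3], [0.0, -1.8], [0.9, 0.6], [0.7, 0.1], [0.4, -0.2], [0.7, -0.2]]
block [594.5753425  106.06878637   0.90750175] [[0.2, -1.4], [-0.5, -0.8], [0.0, -1.0], [-0.1, -0.9], [0.9, 0.5], [1.0, 0.1], [0.5, 0.3], [0.9, 0.2]]
scene [597.18052919 103.80134634   0.91275417] [[-0.4, 0.1], [-0.5, 0.3], [0.6, 0.4], [0.2, -0.8]]
side [592.45998031 106.54238872   0.89852635] [[0.1, 0.5], [0.2, 0.0], [-0.1, -0.2], [-0.2, -0.2]]
tray [ 4.91392184e+02 -2.31315399e+02 -1.36813371e-01] [[0.2, -2.1], [0.4, -1.9], [-1.0, -0.2], [-1.6, -1.8], [0.6, 0.0], [1.3, -0.5], [1.4, 0.2], [0.9, -0.8]]
ts [ 4.96680719e+02 -2.32768236e+02 -1.38691159e-01] [[0.8, -0.8], [1.0, -0.4], [-0.6, 1.3], [-1.2, -0.4]]
td [ 4.88429371e+02 -2.31121339e+02 -1.34070095e-01] [[-0.6, 0.3], [0.3, -0.4], [0.4, 0.4], [-0.1, -0.5]]
pad [502.49428376 -18.84502706 100.        ] [490.52030777 -20.57323364 100.        ]
```

```bash
cat >> h.py <<'E'
NEST=[594.5,105.5,0.905]; TRAY=[491.4,-231.3,-0.137]
def loc(F,x,y):
    c,s=np.cos(F[2]),np.sin(F[2]); return F[0]+c*x-s*y,F[1]+s*x+c*y
def go(x,y,z,yaw,st=None):
    st=st or manip.read_state(); R=Ro.from_euler('xyz',st['eef_rot']).as_matrix()
    d=R.T@(np.array([x,y,z])-st['eef_pos']); t=-(yaw-st['eef_rot'][2]); t=(t+np.pi)%(2*np.pi)-np.pi
    print('shift m',np.round(d/1000,4),'turn',round(t,3),'dist',round(np.linalg.norm(d)),'rows',round(max(np.linalg.norm(d)/41.7,abs(t)/.125),1))
E
python3 - <<'E'
from h import *
x,y=loc(NEST,-130,0); print(x,y)
go(x,y,320,.905)
E
```

```text
514.2008746086578 3.264729856152371
shift m [-0.4983 -0.4231 -0.1146] turn 1.994 dist 664 rows 16.0
```

Call:
send_rows:
  commands:
    - [[-0.03, -0.026, -0.008], 0.12]
    - [[-0.06, -0.052, -0.016], 0.24]
    - [[-0.09, -0.078, -0.024], 0.36]
    - [[-0.12, -0.104, -0.032], 0.48]
    - [[-0.15, -0.13, -0.04], 0.6]
    - [[-0.18, -0.156, -0.048], 0.72]
    - [[-0.21, -0.182, -0.056], 0.84]
    - [[-0.24, -0.206, -0.06], 0.96]

```text
clock: 0.82
eef_pos: [316.3, 274.4, 266.4]
eef_rot: [3.14, -0.0, 1.933]
wrist_force: [1.0, 2.1, 0.1]
finger_gap: 94.0
```

Run:
```python
from h import *
x,y=loc(NEST,-130,0)
go(x,y,320,.905)
s=manip.read_state(); print(s['clock'],s['eef_pos'],s['eef_rot'])
```

```text
shift m [-0.3237  0.089  -0.0536] turn 1.028 dist 340 rows 8.2
0.8167 [316.32670925 274.44733193 266.37816833] [ 3.1404319e+00 -2.7621113e-04  1.9330735e+00]
```

Call:
send_rows:
  commands:
    - [[-0.038, 0.0105, -0.006], 0.12]
    - [[-0.077, 0.021, -0.012], 0.24]
    - [[-0.116, 0.032, -0.02], 0.36]
    - [[-0.156, 0.043, -0.026], 0.48]
    - [[-0.196, 0.054, -0.032], 0.6]
    - [[-0.236, 0.065, -0.038], 0.72]
    - [[-0.276, 0.076, -0.045], 0.84]
    - [[-0.315, 0.087, -0.052], 0.96]

```text
clock: 1.48
eef_pos: [510.5, 12.0, 317.5]
eef_rot: [-3.141, 0.0, 0.973]
wrist_force: [0.7, 0.3, -0.2]
finger_gap: 94.1
```

Run:
```python
from h import *
s0=manip.read_state(); im=manip.camera('wrist'); s=manip.read_state()
print(s0['eef_pos'],s0['eef_rot'],s0['qd'])
print(s['eef_pos'],s['eef_rot'],s['wrist_force'])
import json; json.dump({k:np.array(s0[k]).tolist() for k in('eef_pos','eef_rot')},open('st1.json','w'))
cv2.imwrite('pics/w1.png',im[:,:,::-1])
```

```text
[510.50660133  12.00481208 317.52918212] [-3.14142342e+00  4.36049345e-05  9.72573782e-01] [-7.73000544e-01  6.22665707e-01 -8.91716326e-01  6.35164316e-05
  2.60670591e-01  6.59642521e-01]
[513.48804484   7.46380502 317.87303495] [3.14021444e+00 7.82273390e-04 9.60066469e-01] [ 3.03526143 -4.80640697  0.29759089]
```

View pics/w1.png

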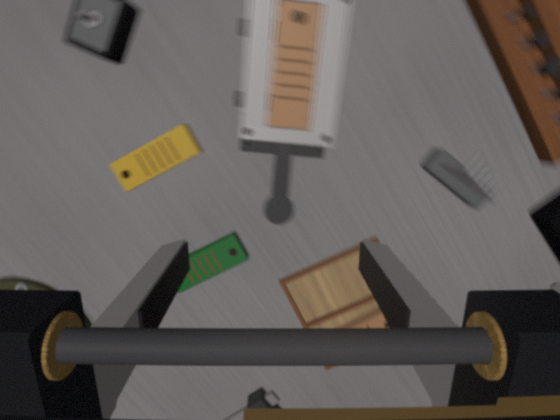

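The pad is at (278,208) and the block at (293,65), but the arm was still moving. I'll let it settle while nudging the view towards the nest, then shoot again.

Call:
send_rows:
  commands:
    - [[0.0, 0.0, 0.0], 0.02]
    - [[0.01, 0.0, 0.0], 0.04]
    - [[0.02, 0.0, 0.0], 0.055]
    - [[0.02, 0.0, 0.0], 0.055]
    - [[0.02, 0.0, 0.0], 0.055]
    - [[0.02, 0.0, 0.0], 0.055]
    - [[0.02, 0.0, 0.0], 0.055]
    - [[0.02, 0.0, 0.0], 0.055]
  hand: 1

```text
clock: 2.2
eef_pos: [520.7, 30.6, 317.5]
eef_rot: [3.141, -0.0, 0.924]
wrist_force: [-0.4, 0.2, -1.3]
finger_gap: 44.4
```

Run:
```python
from h import *
s0=manip.read_state(); im=manip.camera('wrist'); s=manip.read_state()
print(s0['clock'],s0['eef_pos'],s0['eef_rot'],np.abs(s0['qd']).max(),s0['wrist_force'],s0['finger_gap'])
print(s['eef_pos'])
import json; json.dump({k:np.array(s0[k]).tolist() for k in('eef_pos','eef_rot')},open('st1.json','w'))
cv2.imwrite('pics/w2.png',im[:,:,::-1])
crop(im[:,:,::-1],200,0,200,150,4,'pics/w2a.png'); crop(im[:,:,::-1],200,130,200,150,4,'pics/w2b.png')
```

```text
2.2 [520.7174072   30.57672949 317.47860409] [ 3.14139761e+00 -1.06778852e-04  9.24123272e-01] 0.0033875011232650486 [-0.38421617  0.24922588 -1.34850398] 44.431237968130745
[520.74272919  30.56355767 317.46261111]
```

View pics/w2a.png

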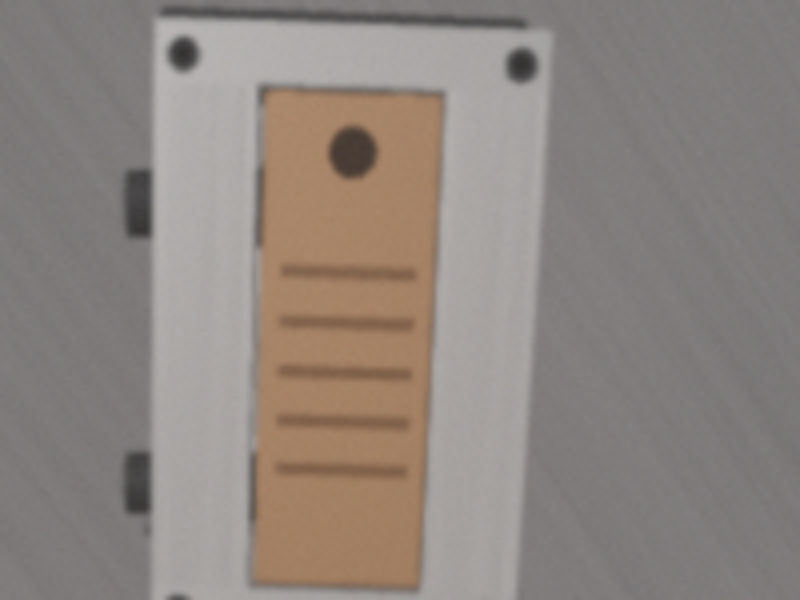

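View pics/w2b.png

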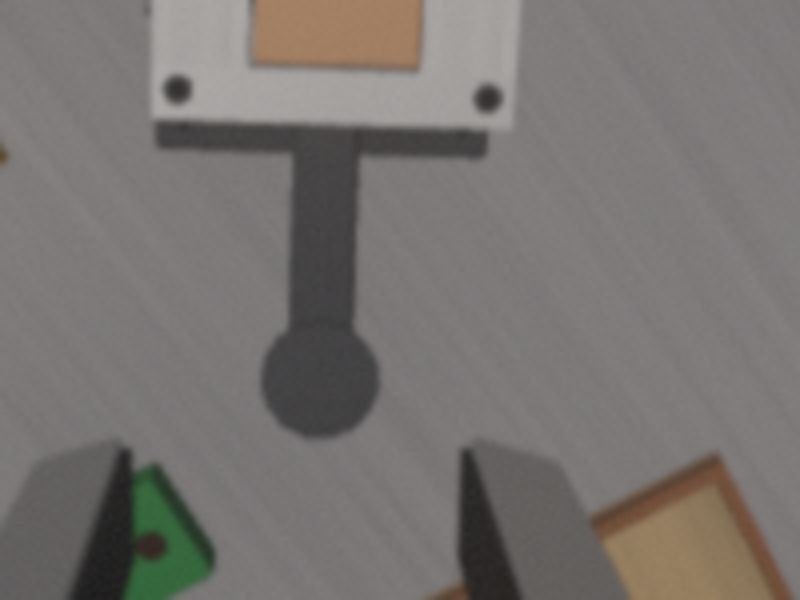

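Run:
```python
from h import *
import json
st=json.load(open('st1.json')); cw=cam('wrist',st)
un=lambda p,o:(np.array(p,float)+.5)/4-.5+np.array(o)
a=(200,0);b=(200,130)
pl=[[75,48,125],[75,-48,125],[-75,-48,125],[-75,48,125]]; pp=np.array([un((158,17),a),un((553,30),a),un((514,129),b),un((153,120),b)])
bl=[[60,22,125],[60,-22,125],[-60,-22,125],[-60,22,125]]; bp=np.array([un((265,88),a),un((443,93),a),un((420,588),a),un((253,582),a)])
for o in ([(cw,pl,pp)],[(cw,bl,bp)]):
    r=posefit(o,0,[594,105,.905]); print(r[0],r[1].tolist())
N=r[0]
for z in(95,98.5,101):
    p=atz(cw,un((321,380),b),z)[:2]-N[:2]; c,s=np.cos(N[2]),np.sin(N[2]); print(z,c*p[0]+s*p[1],-s*p[0]+c*p[1],p+N[:2])
```

```text
[591.34310252 105.33006511   0.89662007] [[-0.4, 0.1], [0.3, 0.2], [0.0, -0.0], [0.1, -0.4]]
[591.61240553 105.40476163   0.8961521 ] [[-0.3, -0.3], [0.3, -0.1], [0.0, 0.1], [-0.0, 0.4]]
95 -156.27060244300054 0.3523584554599495 [493.72756966 -16.41142879]
98.5 -155.15623079266376 0.44895672944035425 [494.34819153 -15.48084623]
101 -154.36025104242324 0.5179554965692574 [494.79149286 -14.81614441]
```

```bash
sed -i 's/^NEST=.*;/NEST=[591.5,105.4,0.8965];/' h.py
python3 - <<'E'
from h import *
x,y=loc(NEST,-157,0.3); print(x,y)
go(x,y,120,.8965)
E
```

```text
493.2430515341591 -17.052693225510936
shift m [-0.0546  0.0067  0.1975] turn 0.027 dist 205 rows 4.9
```

Call:
send_rows:
  commands:
    - [[-0.014, 0.002, 0.02], 0.01]
    - [[-0.028, 0.004, 0.05], 0.02]
    - [[-0.042, 0.006, 0.085], 0.027]
    - [[-0.0546, 0.0067, 0.12], 0.027]
    - [[-0.0546, 0.0067, 0.15], 0.027]
    - [[-0.0546, 0.0067, 0.175], 0.027]
    - [[-0.0546, 0.0067, 0.19], 0.027]
    - [[-0.0546, 0.0067, 0.1975], 0.027]
  hand: 1

```text
clock: 2.92
eef_pos: [492.4, -17.0, 117.9]
eef_rot: [-3.139, 0.001, 0.897]
wrist_force: [0.0, -0.6, -0.4]
finger_gap: 0.3
```

Call:
send_rows:
  commands:
    - [[0, 0, 0.0], 0]
    - [[0, 0, 0.002], 0]
    - [[0, 0, 0.004], 0]
    - [[0, 0, 0.006], 0]
    - [[0, 0, 0.008], 0]
    - [[0, 0, 0.01], 0]
    - [[0, 0, 0.012], 0]
    - [[0, 0, 0.014], 0]

```text
clock: 3.58
eef_pos: [493.4, -16.9, 105.8]
eef_rot: [3.141, -0.0, 0.897]
wrist_force: [-0.3, -0.1, 0.6]
finger_gap: 0.2
```

Run:
```python
from h import *
s=manip.read_state(); print(s['clock'],s['eef_pos'],s['eef_rot'],s['wrist_force'],s['finger_gap'])
x,y=loc(NEST,-157,0.3); go(x,y,99,.8965)
```

```text
3.5833 [493.43563273 -16.93389488 105.75762375] [ 3.14146675e+00 -6.40264056e-05  8.96842896e-01] [-0.26193214 -0.08490456  0.63075885] 0.1547692621488239
shift m [-0.0002 -0.0001  0.0068] turn 0.0 dist 7 rows 0.2
```

Call:
send_rows:
  commands:
    - [[0, 0, 0.001], 0]
    - [[0, 0, 0.002], 0]
    - [[0, 0, 0.003], 0]
    - [[0, 0, 0.004], 0]
    - [[0, 0, 0.005], 0]
    - [[0, 0, 0.006], 0]
    - [[0, 0, 0.007], 0]
    - [[0, 0, 0.008], 0]

```text
clock: 4.25
eef_pos: [493.5, -17.0, 97.9]
eef_rot: [3.141, -0.0, 0.897]
wrist_force: [-0.8, -0.3, 1.7]
finger_gap: 0.2
```

Call:
send_rows:
  commands:
    - [[0, 0, 0.001], 0]
    - [[0, 0, 0.002], 0]
    - [[0, 0, 0.003], 0]
    - [[0, 0, 0.004], 0]
    - [[0, 0, 0.005], 0]
    - [[0, 0, 0.006], 0]
    - [[0, 0, 0.007], 0]
    - [[0, 0, 0.008], 0]

```text
clock: 4.92
eef_pos: [493.4, -16.9, 89.7]
eef_rot: [-3.142, 0.0, 0.897]
wrist_force: [-0.9, -1.8, 2.4]
finger_gap: 0.5
```

Call:
send_rows:
  commands:
    - [[0, 0, 0.001], 0]
    - [[0, 0, 0.002], 0]
    - [[0, 0, 0.003], 0]
    - [[0, 0, 0.004], 0]
    - [[0, 0, 0.005], 0]
    - [[0, 0, 0.006], 0]
    - [[0, 0, 0.007], 0]
    - [[0, 0, 0.008], 0]

```text
clock: 5.58
eef_pos: [493.4, -17.0, 81.8]
eef_rot: [-3.142, 0.0, 0.897]
wrist_force: [-2.2, -2.7, 4.1]
finger_gap: 0.4
```

Call:
send_rows:
  commands:
    - [[0, 0, 0.0007], 0]
    - [[0, 0, 0.0014], 0]
    - [[0, 0, 0.0021], 0]
    - [[0, 0, 0.0028], 0]
    - [[0, 0, 0.0035], 0]
    - [[0, 0, 0.0042], 0]
    - [[0, 0, 0.0049], 0]
    - [[0, 0, 0.0056], 0]

```text
clock: 6.25
eef_pos: [493.4, -17.1, 76.6]
eef_rot: [3.141, 0.0, 0.897]
wrist_force: [-5.6, -5.1, 11.8]
finger_gap: 0.2
```

Call:
send_rows:
  commands:
    - [[0, 0, 0.0007], 0]
    - [[0, 0, 0.0014], 0]
    - [[0, 0, 0.0021], 0]
    - [[0, 0, 0.0028], 0]
    - [[0, 0, 0.0035], 0]
    - [[0, 0, 0.0042], 0]
    - [[0, 0, 0.0049], 0]
    - [[0, 0, 0.0056], 0]

```text
clock: 6.92
eef_pos: [493.1, -17.4, 71.1]
eef_rot: [3.141, 0.001, 0.897]
wrist_force: [-8.0, -7.0, 13.4]
finger_gap: 0.6
```

Call:
send_rows:
  commands:
    - [[0, 0, 0.0007], 0]
    - [[0, 0, 0.0014], 0]
    - [[0, 0, 0.0021], 0]
    - [[0, 0, 0.0028], 0]
    - [[0, 0, 0.0035], 0]
    - [[0, 0, 0.0042], 0]
    - [[0, 0, 0.0049], 0]
    - [[0, 0, 0.0056], 0]

```text
clock: 7.58
eef_pos: [493.0, -17.6, 65.4]
eef_rot: [-3.141, 0.001, 0.897]
wrist_force: [-8.9, -8.8, 12.7]
finger_gap: 0.5
```

Call:
send_rows:
  commands:
    - [[0, 0, 0.0007], 0]
    - [[0, 0, 0.0014], 0]
    - [[0, 0, 0.0021], 0]
    - [[0, 0, 0.0028], 0]
    - [[0, 0, 0.0035], 0]
    - [[0, 0, 0.0042], 0]
    - [[0, 0, 0.0049], 0]
    - [[0, 0, 0.0056], 0]

```text
clock: 8.25
eef_pos: [493.0, -17.6, 59.7]
eef_rot: [-3.141, 0.001, 0.897]
wrist_force: [-8.2, -8.8, 12.0]
finger_gap: 0.3
```

Call:
send_rows:
  commands:
    - [[0, 0, 0.0007], 0]
    - [[0, 0, 0.0014], 0]
    - [[0, 0, 0.0021], 0]
    - [[0, 0, 0.0028], 0]
    - [[0, 0, 0.0035], 0]
    - [[0, 0, 0.0042], 0]
    - [[0, 0, 0.0049], 0]
    - [[0, 0, 0.0056], 0]

```text
clock: 8.92
eef_pos: [493.1, -17.5, 54.1]
eef_rot: [3.142, 0.001, 0.897]
wrist_force: [-7.4, -7.5, 11.1]
finger_gap: 0.6
```

Call:
send_rows:
  commands:
    - [[0, 0, 0.0005], 0]
    - [[0, 0, 0.001], 0]
    - [[0, 0, 0.0015], 0]
    - [[0, 0, 0.002], 0]
    - [[0, 0, 0.0025], 0]
    - [[0, 0, 0.003], 0]
    - [[0, 0, 0.0035], 0]
    - [[0, 0, 0.004], 0]

```text
clock: 9.58
eef_pos: [493.3, -17.2, 49.9]
eef_rot: [3.142, 0.001, 0.897]
wrist_force: [-4.1, -4.9, 6.8]
finger_gap: 0.3
```

Call:
send_rows:
  commands:
    - [[0, 0, 0.0003], 0]
    - [[0, 0, 0.0006], 0]
    - [[0, 0, 0.0009], 0]
    - [[0, 0, 0.0012], 0]
    - [[0, 0, 0.0015], 0]
    - [[0, 0, 0.0018], 0]
    - [[0, 0, 0.0021], 0]
    - [[0, 0, 0.0024], 0]

```text
clock: 10.25
eef_pos: [493.4, -17.0, 47.4]
eef_rot: [3.142, 0.0, 0.897]
wrist_force: [-2.6, -3.3, 4.7]
finger_gap: 0.5
```

Call:
send_rows:
  commands:
    - [[0, 0, 0.0003], 0]
    - [[0, 0, 0.0006], 0]
    - [[0, 0, 0.0009], 0]
    - [[0, 0, 0.0012], 0]
    - [[0, 0, 0.0012], 0]
    - [[0, 0, 0.0012], 0]
    - [[0, 0, 0.0012], 0]
    - [[0, 0, 0.0012], 0]

```text
clock: 10.92
eef_pos: [493.4, -16.9, 46.3]
eef_rot: [3.142, -0.0, 0.897]
wrist_force: [-1.4, -2.8, 4.3]
finger_gap: 0.6
```

Call:
send_rows:
  commands:
    - [[0, 0, 0.0002], 0]
    - [[0, 0, 0.0004], 0]
    - [[0, 0, 0.0006], 0]
    - [[0, 0, 0.0008], 0]
    - [[0, 0, 0.001], 0]
    - [[0, 0, 0.001], 0]
    - [[0, 0, 0.001], 0]
    - [[0, 0, 0.001], 0]

```text
clock: 11.58
eef_pos: [493.5, -16.9, 45.3]
eef_rot: [3.141, -0.0, 0.897]
wrist_force: [-0.7, -2.2, 4.1]
finger_gap: 0.6
```

Call:
send_rows:
  commands:
    - [[0, 0, 0.0002], 0]
    - [[0, 0, 0.0004], 0]
    - [[0, 0, 0.0006], 0]
    - [[0, 0, 0.0008], 0]
    - [[0, 0, 0.001], 0]
    - [[0, 0, 0.001], 0]
    - [[0, 0, 0.001], 0]
    - [[0, 0, 0.001], 0]

```text
clock: 12.25
eef_pos: [493.5, -16.8, 44.3]
eef_rot: [3.141, -0.0, 0.897]
wrist_force: [-0.1, -1.1, 4.8]
finger_gap: 0.4
```

Call:
send_rows:
  commands:
    - [[0, 0, 0.0002], 0]
    - [[0, 0, 0.0004], 0]
    - [[0, 0, 0.0006], 0]
    - [[0, 0, 0.0008], 0]
    - [[0, 0, 0.001], 0]
    - [[0, 0, 0.001], 0]
    - [[0, 0, 0.001], 0]
    - [[0, 0, 0.001], 0]

```text
clock: 12.92
eef_pos: [493.6, -16.8, 43.3]
eef_rot: [3.141, -0.0, 0.897]
wrist_force: [-0.1, -0.5, 5.0]
finger_gap: 0.3
```

Run:
```python
from h import *
im=manip.camera('wrist');cv2.imwrite('pics/w3.png',im[:,:,::-1])
```

```text
(no output)
```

View pics/w3.png

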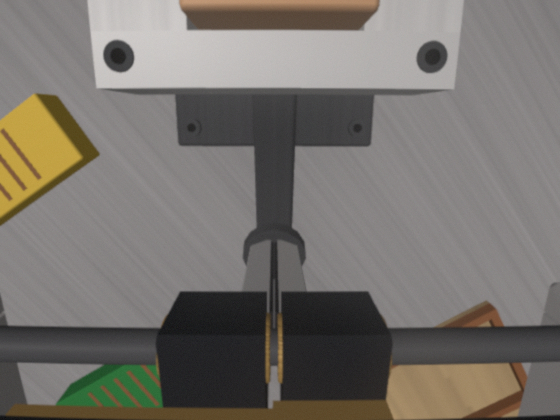

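Run:
```python
from h import *
s=manip.read_state();c=cam('wrist',s)
for z in (125,134,136,137,138,139,140,141.5): print(z,proj(c,[[*loc(NEST,-60,0),z]]).round(1),proj(c,[[*loc(NEST,-60,22),z]]).round(1))
crop(cv2.imread('pics/w3.png'),160,0,240,60,3,'pics/w3a.png')
```

```text
125 [[277.6  26.2]] [[192.1  26.5]]
134 [[278.   16.7]] [[183.4  17.1]]
136 [[278.1  14.3]] [[181.2  14.7]]
137 [[278.2  13.1]] [[180.   13.5]]
138 [[278.2  11.8]] [[178.9  12.3]]
139 [[278.3  10.5]] [[177.7  11. ]]
140 [[278.3   9.2]] [[176.5   9.7]]
141.5 [[278.4   7.1]] [[174.6   7.6]]
```

View pics/w3a.png

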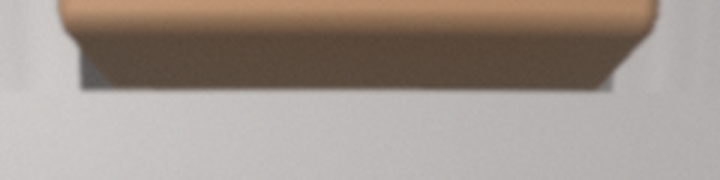

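The block already stands about 13 mm proud: its left top edge is at column ~180, which matches z ≈ 137–138. The stop should therefore come 5–9 mm further down.

Call:
send_rows:
  commands:
    - [[0, 0, 0.0002], 0]
    - [[0, 0, 0.0004], 0]
    - [[0, 0, 0.0006], 0]
    - [[0, 0, 0.0008], 0]
    - [[0, 0, 0.001], 0]
    - [[0, 0, 0.001], 0]
    - [[0, 0, 0.001], 0]
    - [[0, 0, 0.001], 0]

```text
clock: 13.63
eef_pos: [493.6, -16.7, 42.4]
eef_rot: [3.141, -0.001, 0.897]
wrist_force: [-0.1, 0.5, 4.7]
finger_gap: 0.4
```

Call:
send_rows:
  commands:
    - [[0, 0, 0.0002], 0]
    - [[0, 0, 0.0004], 0]
    - [[0, 0, 0.0006], 0]
    - [[0, 0, 0.0008], 0]
    - [[0, 0, 0.0008], 0]
    - [[0, 0, 0.0008], 0]
    - [[0, 0, 0.0008], 0]
    - [[0, 0, 0.0008], 0]

```text
clock: 14.3
eef_pos: [493.7, -16.7, 41.6]
eef_rot: [3.141, -0.001, 0.897]
wrist_force: [0.4, 2.0, 4.7]
finger_gap: 0.5
```

Call:
send_rows:
  commands:
    - [[0, 0, 0.0001], 0]
    - [[0, 0, 0.0002], 0]
    - [[0, 0, 0.0003], 0]
    - [[0, 0, 0.0004], 0]
    - [[0, 0, 0.0005], 0]
    - [[0, 0, 0.0006], 0]
    - [[0, 0, 0.0006], 0]
    - [[0, 0, 0.0006], 0]

```text
clock: 14.97
eef_pos: [493.8, -16.6, 41.1]
eef_rot: [3.141, -0.001, 0.897]
wrist_force: [0.2, 1.0, 6.2]
finger_gap: 0.3
```

Call:
send_rows:
  commands:
    - [[0, 0, 0.0001], 0]
    - [[0, 0, 0.0002], 0]
    - [[0, 0, 0.0003], 0]
    - [[0, 0, 0.0004], 0]
    - [[0, 0, 0.0005], 0]
    - [[0, 0, 0.0006], 0]
    - [[0, 0, 0.0006], 0]
    - [[0, 0, 0.0006], 0]

```text
clock: 15.63
eef_pos: [493.8, -16.6, 40.5]
eef_rot: [3.141, -0.001, 0.897]
wrist_force: [0.7, 1.2, 5.6]
finger_gap: 0.4
```

One at a time from here.

Call:
send_rows:
  commands:
    - [[0, 0, 0.0001], 0]
    - [[0, 0, 0.0002], 0]
    - [[0, 0, 0.0003], 0]
    - [[0, 0, 0.0004], 0]
    - [[0, 0, 0.0005], 0]
    - [[0, 0, 0.0005], 0]
    - [[0, 0, 0.0005], 0]
    - [[0, 0, 0.0005], 0]

```text
clock: 16.3
eef_pos: [493.8, -16.6, 40.0]
eef_rot: [3.141, -0.001, 0.897]
wrist_force: [0.5, 1.8, 6.1]
finger_gap: 0.4
```

Call:
send_rows:
  commands:
    - [[0, 0, 0.0001], 0]
    - [[0, 0, 0.0002], 0]
    - [[0, 0, 0.0003], 0]
    - [[0, 0, 0.0004], 0]
    - [[0, 0, 0.0005], 0]
    - [[0, 0, 0.0005], 0]
    - [[0, 0, 0.0005], 0]
    - [[0, 0, 0.0005], 0]

```text
clock: 16.97
eef_pos: [493.9, -16.6, 39.5]
eef_rot: [3.141, -0.001, 0.897]
wrist_force: [0.3, 1.0, 6.3]
finger_gap: 0.4
```

Call:
send_rows:
  commands:
    - [[0, 0, 0.0001], 0]
    - [[0, 0, 0.0002], 0]
    - [[0, 0, 0.0003], 0]
    - [[0, 0, 0.0004], 0]
    - [[0, 0, 0.0005], 0]
    - [[0, 0, 0.0005], 0]
    - [[0, 0, 0.0005], 0]
    - [[0, 0, 0.0005], 0]

```text
clock: 17.63
eef_pos: [493.8, -16.6, 39.0]
eef_rot: [3.141, -0.001, 0.897]
wrist_force: [1.0, 1.7, 5.7]
finger_gap: 0.4
```

Call:
send_rows:
  commands:
    - [[0, 0, 0.0001], 0]
    - [[0, 0, 0.0002], 0]
    - [[0, 0, 0.0003], 0]
    - [[0, 0, 0.0004], 0]
    - [[0, 0, 0.0005], 0]
    - [[0, 0, 0.0005], 0]
    - [[0, 0, 0.0005], 0]
    - [[0, 0, 0.0005], 0]

```text
clock: 18.3
eef_pos: [493.8, -16.6, 38.5]
eef_rot: [3.141, -0.001, 0.897]
wrist_force: [0.8, 1.2, 4.6]
finger_gap: 0.2
```

Call:
send_rows:
  commands:
    - [[0, 0, 0.0001], 0]
    - [[0, 0, 0.0002], 0]
    - [[0, 0, 0.0003], 0]
    - [[0, 0, 0.0004], 0]
    - [[0, 0, 0.0005], 0]
    - [[0, 0, 0.0005], 0]
    - [[0, 0, 0.0005], 0]
    - [[0, 0, 0.0005], 0]

```text
clock: 18.97
eef_pos: [493.8, -16.6, 38.0]
eef_rot: [3.141, -0.001, 0.897]
wrist_force: [1.0, 2.4, 6.2]
finger_gap: 0.5
```

Call:
send_rows:
  commands:
    - [[0, 0, 0.0001], 0]
    - [[0, 0, 0.0002], 0]
    - [[0, 0, 0.0003], 0]
    - [[0, 0, 0.0004], 0]
    - [[0, 0, 0.0005], 0]
    - [[0, 0, 0.0005], 0]
    - [[0, 0, 0.0005], 0]
    - [[0, 0, 0.0005], 0]

```text
clock: 19.63
eef_pos: [493.9, -16.6, 37.6]
eef_rot: [3.141, -0.001, 0.897]
wrist_force: [0.9, 1.5, 7.3]
finger_gap: 0.6
```

Call:
send_rows:
  commands:
    - [[0, 0, 0.0001], 0]
    - [[0, 0, 0.0002], 0]
    - [[0, 0, 0.0003], 0]
    - [[0, 0, 0.0004], 0]
    - [[0, 0, 0.0004], 0]
    - [[0, 0, 0.0004], 0]
    - [[0, 0, 0.0004], 0]
    - [[0, 0, 0.0004], 0]

```text
clock: 20.3
eef_pos: [494.0, -16.5, 37.3]
eef_rot: [3.141, -0.001, 0.897]
wrist_force: [0.2, 2.9, 8.8]
finger_gap: 0.4
```

Call:
send_rows:
  commands:
    - [[0, 0, 0.0001], 0]
    - [[0, 0, 0.0002], 0]
    - [[0, 0, 0.0003], 0]
    - [[0, 0, 0.0003], 0]
    - [[0, 0, 0.0003], 0]
    - [[0, 0, 0.0003], 0]
    - [[0, 0, 0.0003], 0]
    - [[0, 0, 0.0003], 0]

```text
clock: 20.97
eef_pos: [494.0, -16.5, 37.1]
eef_rot: [3.141, -0.002, 0.897]
wrist_force: [0.3, 2.9, 10.5]
finger_gap: 0.9
```

Run:
```python
from h import *
f=[];z=[]
s=manip.read_state();print(s['eef_pos'],s['wrist_force'],s['moment'])
im=manip.camera('wrist');s=manip.read_state();print(s['eef_pos'],s['wrist_force'])
cv2.imwrite('pics/w4.png',im[:,:,::-1]);crop(im[:,:,::-1],160,0,240,60,3,'pics/w4a.png')
```

```text
[494.03486512 -16.51430111  37.13715685] [ 0.27326888  2.91497157 10.45688582] [ 0.55441347  0.08373829 -0.00722065]
[494.01248285 -16.5127324   37.12849746] [0.39103419 2.25608469 9.85217649]
```

View pics/w4a.png

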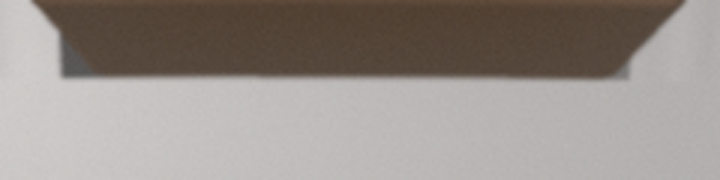

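Run:
```python
from h import *
s=manip.read_state();c=cam('wrist',s)
for z in (125,139,140,141,141.5,142): print(z,proj(c,[[*loc(NEST,-60,22),z]]).round(1),proj(c,[[*loc(NEST,-60,-22),z]]).round(1))
print(proj(c,[[*loc(NEST,-61,23),125],[*loc(NEST,-61,-23),125]]))
im=cv2.imread('pics/w4.png');crop(im,150,0,60,40,10,'pics/w4b.png')
```

```text
125 [[185.9  22. ]] [[368.8  22.3]]
139 [[169.2   4.3]] [[386.9   4.8]]
140 [[167.8   2.8]] [[388.5   3.3]]
141 [[166.3   1.2]] [[390.1   1.7]]
141.5 [[165.6   0.5]] [[390.9   0.9]]
142 [[164.8  -0.4]] [[3.917e+02 1.000e-01]]
[[182.04129761  26.51291493]
 [372.62927907  26.8711319 ]]
```

Call:
send_rows:
  commands:
    - [[0, 0, 0.0001], 0]
    - [[0, 0, 0.0002], 0]
    - [[0, 0, 0.0003], 0]
    - [[0, 0, 0.0004], 0]
    - [[0, 0, 0.0004], 0]
    - [[0, 0, 0.0004], 0]
    - [[0, 0, 0.0004], 0]
    - [[0, 0, 0.0004], 0]

```text
clock: 21.68
eef_pos: [494.1, -16.5, 36.9]
eef_rot: [3.141, -0.002, 0.897]
wrist_force: [-0.9, 2.6, 11.2]
finger_gap: 0.1
```

View pics/w4b.png

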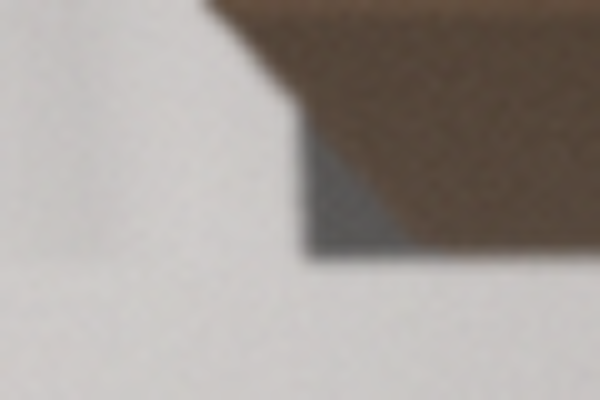

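Call:
send_rows:
  commands:
    - [[0, 0, 0.0001], 0]
    - [[0, 0, 0.0002], 0]
    - [[0, 0, 0.0003], 0]
    - [[0, 0, 0.0004], 0]
    - [[0, 0, 0.0004], 0]
    - [[0, 0, 0.0004], 0]
    - [[0, 0, 0.0004], 0]
    - [[0, 0, 0.0004], 0]

```text
clock: 22.35
eef_pos: [494.2, -16.5, 36.6]
eef_rot: [3.14, -0.002, 0.897]
wrist_force: [-1.3, 3.1, 13.7]
finger_gap: 0.2
```

Call:
send_rows:
  commands:
    - [[0, 0, 0.0001], 0]
    - [[0, 0, 0.0002], 0]
    - [[0, 0, 0.0003], 0]
    - [[0, 0, 0.0004], 0]
    - [[0, 0, 0.0005], 0]
    - [[0, 0, 0.0005], 0]
    - [[0, 0, 0.0005], 0]
    - [[0, 0, 0.0005], 0]

```text
clock: 23.02
eef_pos: [494.2, -16.4, 36.2]
eef_rot: [3.14, -0.002, 0.897]
wrist_force: [-1.2, 3.8, 15.7]
finger_gap: 0.4
```

Call:
send_rows:
  commands:
    - [[0, 0, 0.0001], 0]
    - [[0, 0, 0.0002], 0]
    - [[0, 0, 0.0003], 0]
    - [[0, 0, 0.0004], 0]
    - [[0, 0, 0.0005], 0]
    - [[0, 0, 0.0005], 0]
    - [[0, 0, 0.0005], 0]
    - [[0, 0, 0.0005], 0]

```text
clock: 23.68
eef_pos: [494.3, -16.4, 35.9]
eef_rot: [3.14, -0.002, 0.897]
wrist_force: [-2.2, 5.1, 17.7]
finger_gap: 0.4
```

Run:
```python
from h import *
x,y=loc(NEST,-170,0); go(x,y,230,.8965)
```

```text
shift m [-0.0138  0.0002 -0.1941] turn 0.0 dist 195 rows 4.7
```

Call:
send_rows:
  commands:
    - [[0, 0, -0.003], 0]
    - [[0, 0, -0.015], 0]
    - [[0, 0, -0.04], 0]
    - [[0, 0, -0.075], 0]
    - [[0, 0, -0.115], 0]
    - [[0.02, 0, -0.15], 0]
    - [[0.045, 0, -0.18], 0]
    - [[0.07, 0, -0.2], 0]

```text
clock: 24.35
eef_pos: [537.9, 38.5, 238.1]
eef_rot: [3.139, -0.002, 0.896]
wrist_force: [-0.1, -0.6, 0.5]
finger_gap: 0.7
```

Call:
send_rows:
  commands:
    - [[0.015, 0, -0.01], 0]
    - [[0.025, 0, -0.015], 0]
    - [[0.025, 0, -0.015], 0]
    - [[0.025, 0, -0.015], 0]
    - [[0.025, 0, -0.015], 0]
    - [[0.025, 0, -0.015], 0]
    - [[0.025, 0, -0.015], 0]
    - [[0.025, 0, -0.015], 0]
  hand: -1

```text
clock: 25.02
eef_pos: [552.5, 56.9, 249.6]
eef_rot: [-3.141, 0.0, 0.896]
wrist_force: [-0.0, 0.3, -0.5]
finger_gap: 50.4
```

Run:
```python
from h import *
s0=manip.read_state(); im=manip.camera('wrist')
import json; json.dump({k:np.array(s0[k]).tolist() for k in('eef_pos','eef_rot')},open('st5.json','w'))
print(s0['eef_pos'],s0['eef_rot'],np.abs(s0['qd']).max(),s0['finger_gap'])
cv2.imwrite('pics/w5.png',im[:,:,::-1])
crop(im[:,:,::-1],170,0,200,280,2.1,'pics/w5a.png')
```

```text
[552.46523671  56.88318023 249.56332718] [-3.14135452e+00  2.22253685e-04  8.96222697e-01] 0.003620233920706833 50.42945543096208
```

View pics/w5.png

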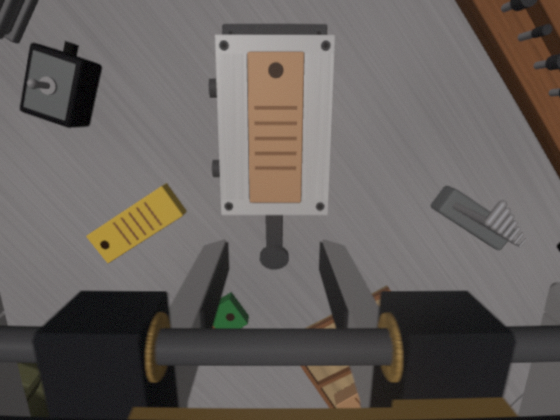

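Run:
```python
from h import *
im=cv2.imread('pics/w5.png');crop(im,205,20,140,210,2.8,'pics/w5a.png'); crop(im,235,40,80,60,10,'pics/w5b.png'); crop(im,235,160,80,60,10,'pics/w5c.png')
```

```text
(no output)
```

View pics/w5b.png

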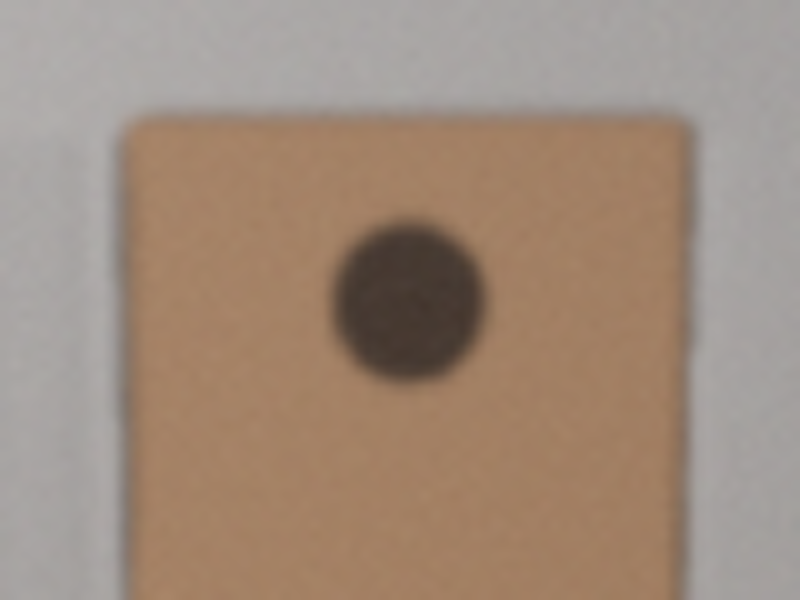

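View pics/w5c.png

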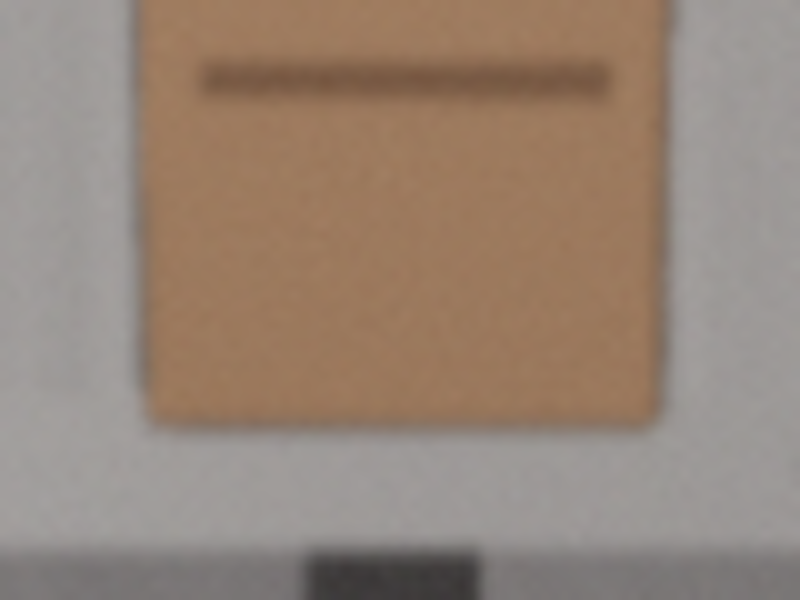

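Run:
```python
from h import *
import json
st=json.load(open('st5.json')); c=cam('wrist',st)
un=lambda p,o:(np.array(p,float)+.5)/10-.5+np.array(o)
px=np.array([un((124,116),(235,40)),un((692,116),(235,40)),un((661,429),(235,160)),un((147,429),(235,160))])
L=np.array([[60,22,0],[60,-22,0],[-60,-22,0],[-60,22,0]],float)
def f(q):
    R=Ro.from_euler('z',q[3]).as_matrix(); return (proj(c,L@R.T+q[:3])-px).ravel()
r=least_squares(f,[591,105,141,.9]); print(r.x,r.fun.reshape(-1,2).round(2).tolist())
def f2(q): return f([q[0],q[1],141.5,q[2]])
r=least_squares(f2,[591,105,.9]); print(r.x,r.fun.reshape(-1,2).round(2).tolist())
N=[591.5,105.4,.8965];d=r.x[:2]-N[:2];cc,s=np.cos(.8965),np.sin(.8965);print('in nest',cc*d[0]+s*d[1],-s*d[0]+cc*d[1])
go(r.x[0],r.x[1],160,r.x[2]); print(manip.read_state()['finger_gap'])
```

```text
[591.49278741 105.10466095 139.90320762   0.8957809 ] [[-0.2, 0.01], [0.17, 0.1], [0.12, -0.01], [-0.09, -0.1]]
[591.4900042  105.11008176   0.89578457] [[-0.36, -0.36], [0.33, -0.27], [0.26, 0.44], [-0.22, 0.36]]
in nest -0.23270947049757681 -0.1732016356588973
shift m [0.0619 0.0004 0.0896] turn 0.001 dist 109 rows 2.6
54.56160388114073
```

Call:
send_rows:
  commands:
    - [[0.02, 0, 0.01], 0]
    - [[0.045, 0, 0.03], 0]
    - [[0.062, 0.0004, 0.055], 0]
    - [[0.062, 0.0004, 0.075], 0]
    - [[0.062, 0.0004, 0.085], 0]
    - [[0.062, 0.0004, 0.09], 0]
    - [[0.062, 0.0004, 0.09], 0]
    - [[0.062, 0.0004, 0.09], 0]
  hand: -0.4

```text
clock: 25.73
eef_pos: [592.0, 105.1, 161.0]
eef_rot: [3.14, -0.001, 0.896]
wrist_force: [-1.0, -0.3, 0.9]
finger_gap: 65.6
```

Run:
```python
from h import *
go(591.5,105.25,127.5,.896); s=manip.read_state(); print(s['finger_gap'],s['eef_pos'],s['wrist_force'])
```

```text
shift m [-0.0002 -0.0005  0.0335] turn 0.0 dist 34 rows 0.8
65.61154711502904 [592.01073895 105.11231135 161.0229334 ] [-1.01352443 -0.34267281  0.93110079]
```

Call:
send_rows:
  commands:
    - [[0, 0, 0.003], 0]
    - [[0, 0, 0.01], 0]
    - [[0, 0, 0.018], 0]
    - [[0, 0, 0.025], 0]
    - [[0, 0, 0.029], 0]
    - [[0, 0, 0.031], 0]
    - [[0, 0, 0.032], 0]
    - [[0, 0, 0.032], 0]

```text
clock: 26.4
eef_pos: [591.7, 105.5, 127.6]
eef_rot: [-3.141, 0.0, 0.897]
wrist_force: [-0.7, -0.7, 0.5]
finger_gap: 65.9
```

Run:
```python
from h import *
go(591.5,105.25,127.5,.896); s=manip.read_state(); print(s['finger_gap'],s['eef_pos'],s['wrist_force'])
```

```text
shift m [-0.0003  0.      0.0001] turn 0.001 dist 0 rows 0.0
65.91610464489293 [591.6928496  105.4934687  127.61305264] [-0.67221441 -0.71813775  0.467706  ]
```

Centred on the block at z 127.6, so I'll close gently.

Call:
send_rows:
  commands:
    - [[0, 0, 0], 0]
    - [[0, 0, 0], 0]
    - [[0, 0, 0], 0]
    - [[0, 0, 0], 0]
    - [[0, 0, 0], 0]
    - [[0, 0, 0], 0]
    - [[0, 0, 0], 0]
    - [[0, 0, 0], 0]
  hand: 1
  force: 20

```text
clock: 27.07
eef_pos: [591.8, 105.5, 127.9]
eef_rot: [3.141, -0.0, 0.897]
wrist_force: [0.7, -0.2, 3.1]
finger_gap: 43.7
```

Run:
```python
from h import *
s=manip.read_state(); print(s['finger_gap'],s['eef_pos'],s['wrist_force'])
im=manip.camera('wrist');cv2.imwrite('pics/w6.png',im[:,:,::-1])
```

```text
43.72705912464093 [591.79942684 105.46895804 127.94949069] [ 0.71930581 -0.22434703  3.09882102]
```

View pics/w6.png

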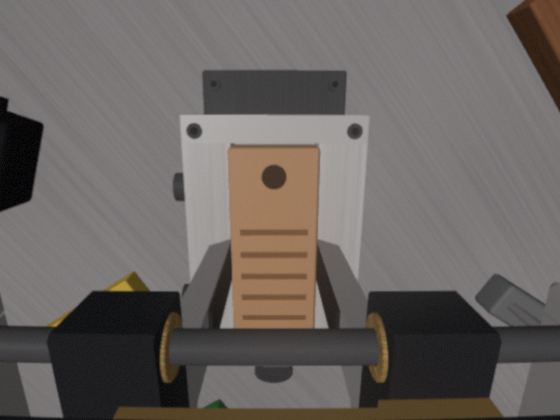

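Call:
send_rows:
  commands:
    - [[0, 0, -0.001], 0]
    - [[0, 0, -0.003], 0]
    - [[0, 0, -0.006], 0]
    - [[0, 0, -0.011], 0]
    - [[0, 0, -0.02], 0]
    - [[0, 0, -0.035], 0]
    - [[0, 0, -0.055], 0]
    - [[0, 0, -0.08], 0]

```text
clock: 27.78
eef_pos: [591.2, 105.4, 208.3]
eef_rot: [-3.14, 0.001, 0.897]
wrist_force: [-0.5, -0.1, -0.7]
finger_gap: 43.6
```

Run:
```python
from h import *
x,y=loc(TRAY,-110,43); print(x,y);go(x,y,230,TRAY[2]); s=manip.read_state(); print(s['finger_gap'],s['eef_pos'],s['wrist_force'])
```

```text
388.30327067062666 -173.67999998623804
shift m [-0.3447  0.0156 -0.0213] turn 1.034 dist 346 rows 8.3
43.56236933966437 [591.19555594 105.43220046 208.32376635] [-0.46118373 -0.05962919 -0.72125809]
```

Call:
send_rows:
  commands:
    - [[-0.02, 0.001, -0.01], 0.05]
    - [[-0.05, 0.003, -0.017], 0.15]
    - [[-0.085, 0.004, -0.02], 0.26]
    - [[-0.12, 0.006, -0.021], 0.37]
    - [[-0.155, 0.007, -0.021], 0.48]
    - [[-0.19, 0.009, -0.021], 0.59]
    - [[-0.225, 0.01, -0.021], 0.7]
    - [[-0.26, 0.012, -0.021], 0.81]

```text
clock: 28.45
eef_pos: [437.6, -106.1, 229.7]
eef_rot: [3.141, -0.001, 0.082]
wrist_force: [0.7, -0.2, -0.5]
finger_gap: 43.7
```

Run:
```python
from h import *
x,y=loc(TRAY,-110,43); print(x,y);go(x,y,230,TRAY[2]); s=manip.read_state(); print(s['finger_gap'],s['eef_pos'],s['wrist_force'])
```

```text
388.30327067062666 -173.67999998623804
shift m [-0.0546  0.0633 -0.0004] turn 0.219 dist 84 rows 2.0
43.65943605983617 [ 437.59674091 -106.11947322  229.67186122] [ 0.74288394 -0.2461604  -0.4506857 ]
```

Call:
send_rows:
  commands:
    - [[-0.015, 0.018, 0], 0.07]
    - [[-0.03, 0.036, 0], 0.14]
    - [[-0.042, 0.05, 0], 0.2]
    - [[-0.047, 0.056, 0], 0.213]
    - [[-0.049, 0.058, 0], 0.213]
    - [[-0.049, 0.058, 0], 0.213]
    - [[-0.049, 0.058, 0], 0.213]
    - [[-0.049, 0.058, 0], 0.213]

```text
clock: 29.12
eef_pos: [395.5, -166.5, 228.8]
eef_rot: [-3.141, 0.0, -0.124]
wrist_force: [-0.8, 0.4, -0.8]
finger_gap: 43.9
```

Run:
```python
from h import *
import json
s0=manip.read_state(); im=manip.camera('wrist')
json.dump({k:np.array(s0[k]).tolist() for k in('eef_pos','eef_rot')},open('st7.json','w'))
print(s0['eef_pos'],s0['eef_rot'],np.abs(s0['qd']).max(),s0['finger_gap'])
cv2.imwrite('pics/w7.png',im[:,:,::-1])
x,y=loc(TRAY,-110,43); go(x,y,230,TRAY[2])
```

```text
[ 395.46013108 -166.54459694  228.78790623] [-3.14147395e+00  9.15169465e-06 -1.24258104e-01] 0.0033055893539170435 43.85446770284512
shift m [-0.0062  0.0079 -0.0012] turn 0.013 dist 10 rows 0.2
```

View pics/w7.png

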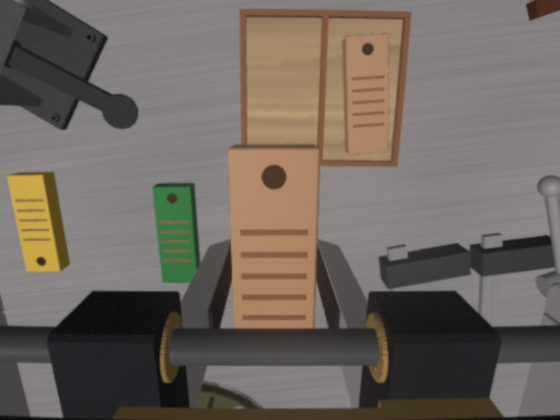

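Run:
```python
from h import *
im=cv2.imread('pics/w7.png');crop(im,230,0,195,175,4,'pics/w7a.png')
```

```text
(no output)
```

View pics/w7a.png

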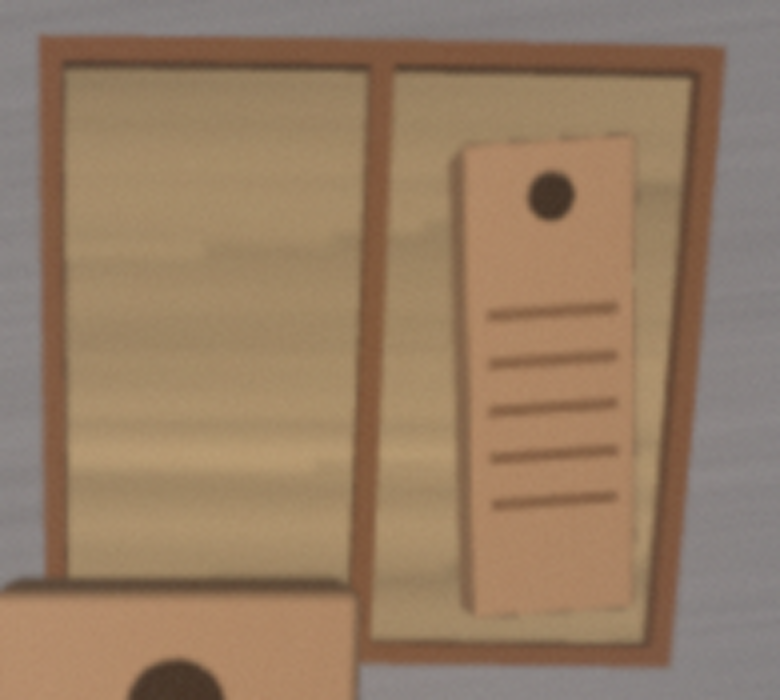

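Run:
```python
from h import *
import json
st=json.load(open('st7.json'));c=cam('wrist',st)
un=lambda p:(np.array(p,float)+.5)/4-.5+np.array((230,0))
L=[[81,89,12],[81,-89,12],[-81,-89,12],[75,3,12],[75,-3,12],[75,-83,12],[-75,-83,12]]
px=un([(40,37),(725,48),(669,664),(369,67),(393,68),(695,73),(646,641)])
r=posefit([(c,L,px)],0,TRAY); print(r[0],r[1].tolist())
T=r[0]; print('bay',loc(T,0,43)); 
b=loc(T,0,43); go(b[0],b[1],60,T[2])
# block front edge z check in picture: top front corners
R=Ro.from_euler('xyz',st['eef_rot']).as_matrix()
print(proj(c,[np.array(st['eef_pos'])+R@np.array(v) for v in ([60,22,-14],[60,-22,-14],[0,0,0])]))
```

```text
[ 4.86845926e+02 -2.30658099e+02 -1.30527594e-01] [[-1.1, -0.0], [-0.3, -0.3], [-0.1, 1.0], [-0.0, -0.5], [-0.2, -0.7], [1.0, -0.4], [0.9, 1.4]]
bay (np.float64(492.4426881156988), np.float64(-188.02388478841425))
shift m [0.0989 0.0093 0.1688] turn 0.006 dist 196 rows 4.7
[[320.55299276 145.68959043]
 [226.62392545 145.59633043]
 [273.48533474 253.59994646]]
```

Call:
send_rows:
  commands:
    - [[0.02, 0.002, 0.005], 0.006]
    - [[0.05, 0.005, 0.02], 0.006]
    - [[0.08, 0.008, 0.05], 0.006]
    - [[0.099, 0.0093, 0.085], 0.006]
    - [[0.099, 0.0093, 0.12], 0.006]
    - [[0.099, 0.0093, 0.15], 0.006]
    - [[0.099, 0.0093, 0.165], 0.006]
    - [[0.099, 0.0093, 0.169], 0.006]

```text
clock: 29.83
eef_pos: [491.0, -187.6, 56.6]
eef_rot: [-3.14, 0.005, -0.131]
wrist_force: [-0.1, 1.0, -1.3]
finger_gap: 43.6
```

Run:
```python
from h import *
go(492.4,-188.,20,-.1305); s=manip.read_state(); print(s['finger_gap'],s['eef_pos'],s['wrist_force'])
im=manip.camera('side');cv2.imwrite('pics/d8.png',im[:,:,::-1]);crop(im[:,:,::-1],225,220,120,100,6,'pics/d8a.png')
```

```text
shift m [0.0017 0.0003 0.0366] turn -0.0 dist 37 rows 0.9
43.609279846839236 [ 490.95160218 -187.61280202   56.56093573] [-0.12324018  1.02791705 -1.2668171 ]
```

View pics/d8a.png

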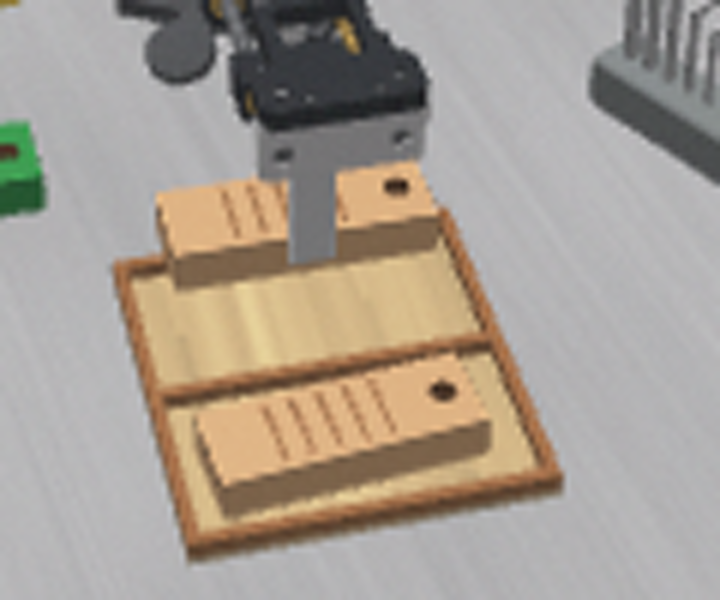

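The block is held level above the empty bay and lined up with it. I'll lower it.

Call:
send_rows:
  commands:
    - [[0, 0, 0.003], 0]
    - [[0, 0, 0.01], 0]
    - [[0, 0, 0.018], 0]
    - [[0, 0, 0.026], 0]
    - [[0, 0, 0.032], 0]
    - [[0, 0, 0.036], 0]
    - [[0, 0, 0.038], 0]
    - [[0, 0, 0.038], 0]

```text
clock: 30.55
eef_pos: [491.9, -188.8, 21.3]
eef_rot: [-3.141, 0.001, -0.132]
wrist_force: [-0.1, 0.2, -0.0]
finger_gap: 43.9
```

Call:
send_rows:
  commands:
    - [[0, 0, 0.001], 0]
    - [[0, 0, 0.002], 0]
    - [[0, 0, 0.003], 0]
    - [[0, 0, 0.004], 0]
    - [[0, 0, 0.005], 0]
    - [[0, 0, 0.005], 0]
    - [[0, 0, 0.005], 0]
    - [[0, 0, 0.005], 0]

```text
clock: 31.22
eef_pos: [492.1, -188.9, 16.8]
eef_rot: [3.142, -0.0, -0.132]
wrist_force: [0.3, 0.3, -1.8]
finger_gap: 43.3
```

Call:
send_rows:
  commands:
    - [[0, 0, 0.0005], 0]
    - [[0, 0, 0.001], 0]
    - [[0, 0, 0.0015], 0]
    - [[0, 0, 0.002], 0]
    - [[0, 0, 0.0025], 0]
    - [[0, 0, 0.003], 0]
    - [[0, 0, 0.003], 0]
    - [[0, 0, 0.003], 0]

```text
clock: 31.88
eef_pos: [492.0, -188.9, 13.7]
eef_rot: [3.142, 0.0, -0.132]
wrist_force: [-0.1, -0.3, -0.0]
finger_gap: 43.6
```

Call:
send_rows:
  commands:
    - [[0, 0, 0.0002], 0]
    - [[0, 0, 0.0004], 0]
    - [[0, 0, 0.0006], 0]
    - [[0, 0, 0.0008], 0]
    - [[0, 0, 0.001], 0]
    - [[0, 0, 0.001], 0]
    - [[0, 0, 0.001], 0]
    - [[0, 0, 0.001], 0]

```text
clock: 32.55
eef_pos: [492.1, -188.9, 12.8]
eef_rot: [3.142, 0.0, -0.132]
wrist_force: [-0.8, -0.5, -0.2]
finger_gap: 44.0
```

Call:
send_rows:
  commands:
    - [[0, 0, 0.0002], 0]
    - [[0, 0, 0.0004], 0]
    - [[0, 0, 0.0006], 0]
    - [[0, 0, 0.0006], 0]
    - [[0, 0, 0.0006], 0]
    - [[0, 0, 0.0006], 0]
    - [[0, 0, 0.0006], 0]
    - [[0, 0, 0.0006], 0]

```text
clock: 33.22
eef_pos: [492.1, -188.9, 12.4]
eef_rot: [3.142, -0.0, -0.132]
wrist_force: [-2.8, 0.5, 7.0]
finger_gap: 43.7
```

Call:
send_rows:
  commands:
    - [[0, 0, 0.0002], 0]
    - [[0, 0, 0.0004], 0]
    - [[0, 0, 0.0004], 0]
    - [[0, 0, 0.0004], 0]
    - [[0, 0, 0.0004], 0]
    - [[0, 0, 0.0004], 0]
    - [[0, 0, 0.0004], 0]
    - [[0, 0, 0.0004], 0]

```text
clock: 33.88
eef_pos: [492.1, -188.9, 12.4]
eef_rot: [3.142, -0.0, -0.132]
wrist_force: [-5.1, 2.3, 11.7]
finger_gap: 43.6
```

Call:
send_rows:
  commands:
    - [[0, 0, -0.0005], 0]
    - [[0, 0, -0.0005], 0]
    - [[0, 0, -0.0005], 0]
    - [[0, 0, -0.0005], 0]
    - [[0, 0, -0.0005], 0]
    - [[0, 0, -0.0005], 0]
    - [[0, 0, -0.0005], 0]
    - [[0, 0, -0.0005], 0]
  hand: -0.1

```text
clock: 34.55
eef_pos: [492.0, -188.9, 12.2]
eef_rot: [-3.142, 0.0, -0.132]
wrist_force: [-1.1, -1.3, -0.5]
finger_gap: 51.8
```

Call:
send_rows:
  commands:
    - [[0, 0, -0.002], 0]
    - [[0, 0, -0.006], 0]
    - [[0, 0, -0.012], 0]
    - [[0, 0, -0.022], 0]
    - [[0, 0, -0.04], 0]
    - [[0, 0, -0.065], 0]
    - [[0, 0, -0.095], 0]
    - [[0, 0, -0.125], 0]

```text
clock: 35.22
eef_pos: [491.8, -188.7, 139.4]
eef_rot: [3.142, -0.0, -0.132]
wrist_force: [0.7, -0.9, -0.2]
finger_gap: 51.8
```

Call:
send_rows:
  commands:
    - [[-0.03, 0, -0.03], 0]
    - [[-0.065, 0, -0.055], 0]
    - [[-0.1, 0, -0.08], 0]
    - [[-0.11, 0, -0.09], 0]
    - [[-0.11, 0, -0.09], 0]
    - [[-0.11, 0, -0.09], 0]
    - [[-0.11, 0, -0.09], 0]
    - [[-0.11, 0, -0.09], 0]

```text
clock: 35.88
eef_pos: [383.4, -174.3, 226.3]
eef_rot: [-3.141, 0.002, -0.132]
wrist_force: [-0.8, 0.4, 0.3]
finger_gap: 51.5
```

Run:
```python
from h import *
s=manip.read_state(); print(s['clock'],s['eef_pos'],s['wrist_force'],s['finger_gap'])
for n in ('side','wrist','scene'):
    im=manip.camera(n)[:,:,::-1];cv2.imwrite(f'pics/{n}9.png',im)
d=cv2.imread('pics/side9.png');crop(d,195,150,150,170,3.5,'pics/d9.png')
```

```text
35.8833 [ 383.3900188  -174.27884986  226.26464686] [-0.83060791  0.37445312  0.33080024] 51.538554802950365
```

View pics/d9.png

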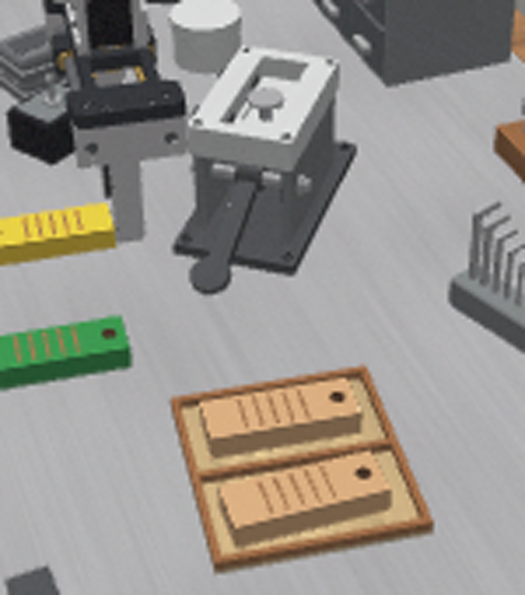

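View pics/wrist9.png

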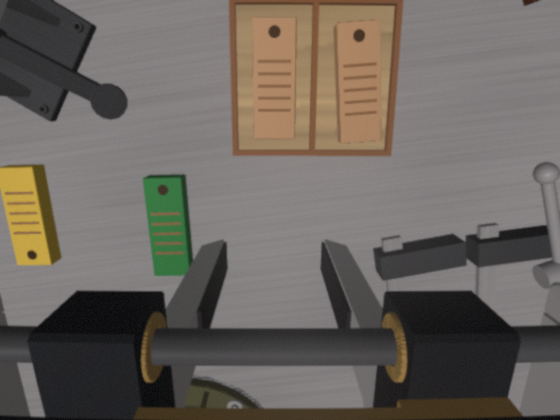

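View pics/scene9.png

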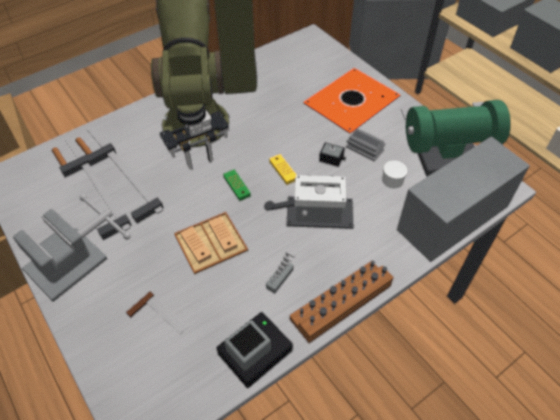

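The block lies flat and grooves up in the empty bay (wrist view, columns 252–297, rows 17–138) beside its mate. The pocket is empty with the rod head up, the bystanders are where they were, and the gripper is well clear. I'm handing in.

```bash
python3 -c "
from cell import manip
print(manip.sign_off())"
```

```text
the job is handed in; nothing more can be done
None
```

The block is out of the nest and lying flat, grooves up, in the tray's empty bay beside its mate. I handed the job in at about 36 s of the 67 s allowed.

- **Pressing the lever:** The pad had about 20 mm of idle travel. The stuck block then resisted with 12–13 N vertical (about 18 N in total with side rubbing), and the push fell off to about 4–5 N. At TCP height about 37.5 mm it began to rise steadily, and I took that as the stop. I stopped pushing at 17.7 N vertical, so no reading came near the 30 N limit. The force is only reported at the end of each move, so the peaks in between were not seen.
- **The stop itself:** It felt softer than a hard stop, rising about 6 N per mm. The wrist camera supported it: the block's top measured 140–141 mm high, against the 141.5 mm expected.
- **Taking out and placing:** I gripped the block across its 44 mm width (43.7 mm measured) and lifted it straight out. I lowered it until the bay floor was felt at TCP height 12.4 mm, with 7–12 N of contact, then let go.
- **Last checks:** The pictures show the block inside the bay, clear of rims and divider. The mate and bystanders look unmoved, and the wrist force is near zero with the gripper well clear.
- **What disagreed:** The scene and side cameras differed by about 5–8 mm on the nest and tray positions. I used the wrist camera's closer views instead, which fitted within about 1.5 pixels.

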